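# Release the radio's battery tray with the release pin

### The job

Take the thin release pin out of the tool stand and push its shaft down through the small round access hole in the top of the black radio case, until the hidden latch lets go and the battery tray springs out of the front. Then put the pin into the open square steel bin, and leave the thick tool in the stand and the tray sprung out.

Things in the scene. Friction and masses are not known exactly. Their poses are not given: they have to be found in the camera images.
- pin_grip (a point): release pin, the thinner of two tools hanging upright in the stand: middle of its plain round wooden handle (22 mm diameter, 60 mm long). Under the handle a collar (32 mm diameter, 6 mm thick) rests on the stand's plate; under that a steel shaft, 6 mm diameter, 75 mm long. Pin 141 mm long, 60 g; this point is 111 mm above the tip. z axis from tip to handle, up while it hangs.
- pin_tip (a point): centre of the lower end of the pin's shaft, 111 mm below pin_grip along the pin.
- driver_grip (a point): the other tool in the stand, to be left there: point half-way up its thick handle (36 mm diameter, 80 mm long, no collar). Its 14.5 mm shaft does not fit the access hole. The two tools may hang in either place.
- stand: fixed aluminium tool stand, an open frame 56 x 150 x 95 mm (x, y, height), origin at the centre of its underside. The 6 mm top plate (upper face 95 mm up) has two 17 mm holes on its y axis, 40 mm either side of the centre; the tools hang in these and are lifted straight up (the pin by 75 mm to clear the plate).
- hole (a point): centre of the round access hole, 13 mm in diameter with a thin bright rim, at the upper face of the radio case's 4 mm top plate. z is up, x and y as the case's. Straight below it, 25 mm under the upper face, lies the latch's flat 20 x 20 mm steel pad.
- radio: fixed black radio case, 240 x 240 mm, 75 mm high, origin at the centre of its underside, -x towards its front. The access hole is at x = 20, y = -50 mm in its top. A loose handset up to 36 mm high lies on the top, beginning about 80 mm to the +y side of the hole.
- latch (a joint): travel of the hidden latch pad, m: 0 at rest, growing downwards, stop at 0.010. Spring-loaded upwards, about 1.5 N at rest to 4 N at the stop (a little more while it rubs on the tray's catch); the tray is let go at about 0.006. It springs back when the pin is withdrawn.
- tray (a joint): travel of the battery tray out of the case's front (towards the case's -x), m: 0 latched shut, 0.045 fully sprung out. Once let go its own spring drives it out in under half a second and keeps it out.
- tray_lip (a point): middle of the small lip on top of the tray's aluminium front plate (96 x 42 mm), which stands 10 mm out from the case's front face when shut; moves with the tray.
- bin_in (a point): centre of the inner floor (4 mm above the bench) of the open-topped square steel bin, outside 90 x 90 mm, 80 mm high, walls 4 mm, 600 g, standing loose on the bench. x and y lie along its sides; the pin may stand or lean in it in any way, shaft down.
Mind the look-alikes: they are no part of the job. What is shaped like the part that bears pin_grip but red is not meant.

How it is judged:
By the outcome, as a careful person would: the job done as asked, in the order asked, and still so for the second after the job is handed in, with the robot touching nothing.
It also fails if it takes over 54 s, if anything falls off the work surface, if the arm or the gripper's body presses on something with over 40 N, if the wrist force passes 120 N, or if a joint passes its speed limit or range.

### The arm

A 7-joint arm with a two-finger parallel gripper is mounted at the origin on the work surface. World frame = base frame: x ahead of the robot, y to its left, z up, the work surface at z = 0. Lengths are in m, angles in rad, forces in N, time in s.
With the tool pointing down it reaches from about 0.35 to 0.9 m from the base axis. Payload 19.9 kg.
Tool frame: the origin (TCP) lies between the finger pads; the fingertips stand 22 mm ahead of it and the grasp point (between the pads) lies 3 mm ahead of it; z points along the fingers, x is the direction in which the jaws open and shut, and the axes are right-handed (so a half turn about z gives the same grasp; the last joint's range is limited). The gripper opens to 85 mm and grips with 20 to 120 N. Pads are 22 mm wide; open, the fingers measure 114 mm over their backs; the gripper's body (76 mm by 85 mm) begins 54 mm behind the grasp point. The pads swing forward as they close: fully open they stand 13 mm farther back than shut.
Start: joints at [1.24, 0.417, -0.01, 1.614, 0.005, 1.111, -0.053], TCP at [0.178, -0.599, 0.253] pointing down, gripper open.
Joint ranges: [-2.81, 2.81], [-0.39, 2.02], [-1.27, 1.25], [0.06, 2.57], [-1.19, 4.33], [0.19, 2], [-2.82, 2.82]. Speed limits (rad/s): [1.89, 1.89, 2.39, 2.39, 3.01, 3.01, 3.01].

### API

Orientations are given as a unit quaternion [x, y, z, w].
In Python, from workcell import * gives the robot as it stands.
- The arm moves only by the tool send_rows, never from a script. Its argument "steps" is a list of rows, each a list of 2 entries, a list of its own where there are three numbers: the shift along the world's x, y, z in cm, then the turn, a rotation vector about the world's x, y, z in degrees. In form: [[[tx, ty, tz], [rx, ry, rz]], ...]. A call has 1 to 10 rows; each row shifts and turns the commanded pose from where the row before left it; what a row does not reach is not made up. A row lasts 1/10 s, in which the tool goes at most 50 mm and 8.59 degrees, less where a joint would pass 70% of its speed; a pose out of reach is approached as far as the arm can. A call with a gripper value outside its range is refused whole. "jaw" is the finger opening in cm, from 0 to 8.54, set as the call begins (left out, the last holds). The fingers move at their own pace and stop on an object; "grip_force" is the grip in N (left out, the last holds). Time passes only in rows, so rows that do not move let the fingers close. It gives the time, the measured TCP pose, the force and the opening at its end, in the units of the state.
- get_obs(): the state, without advancing time (a new reading comes with each control period).
- grab_frame(name): name is "side" or "top"; returns the picture (420x560x3 uint8, red, green, blue); there is no depth.
- calibration(name): a dict with "intrinsics" (3x3 intrinsics, pixels), "k1" (the pictures are not rectified: a ray, as slopes to the right and down, at radius r is drawn at 1 + k1 r^2 times it, then the intrinsics apply), "rvec" (rotation vector, rad) and "tvec" (3), from world to camera coordinates, as OpenCV has them. Camera axes: x right, y down, z forward; pixel columns grow to the right and rows downward; lengths in m; the calibration is good to about 2 mm. A picture is of the moment at which its call begins. calibration takes no time and is no camera call.
- sign_off(): hands the job in, once; it reports no verdict.
Trained networks look in the newest picture that a camera, given by its name, has taken for a name from the list of things; names that differ only in an ending like _2 or _b are one class to them, and where a whole thing is asked for, a point or a joint stands for the part that bears it (a point fixed in the world has none). Each returns a list of dicts, best first, with "confidence" (0 to 1); they miss things now and then, are a little off and sometimes report something else, mostly with a low value. They report only what shows in the picture. A call takes as long as a camera call. They do not tell look-alikes from the thing itself.
- outline_of(target, camera): "mask" (420x560 bool, what is visible of it).
- pinpoint(target, camera): "centre" ([x, y, z] in m, in the coordinates of the camera as it stood for that picture, good to about 4 mm: a listed point, or the origin of a listed thing).
The state is a dict: "time": time; "joint_pos": joint angles; "dq": joint speeds; "tau": joint torques, N m; "tcp_pos": TCP position; "tool_rot": TCP orientation; "wrist_force": force on the tool from outside, world axes, zero at the start; "wrist_torque": the same for the moment, N m; "gripper_width": opening from 0.0 (shut) to 1.0 (fully open).
Only numpy, scipy, OpenCV 4.12 (cv2) and the standard library are available. Lean on these libraries where they do the work, as an engineer would, in place of code of your own. Each camera call takes 0.05 s, during which the arm holds its last target.

## Working session

There is one attempt and no reset: what is moved stays moved. The work goes in short steps, Python scripts to look and compute and a tool call to move; the robot and the scene stay as the last step left them, time stands still between calls to the robot, and variables do not carry over. Pictures are saved under pics/ and viewed, and the job is handed in when it is done.

Besides the shell and the picture viewer there is one more tool, called after "Request:" as name(argument=value, ...) on one line, values as JSON. send_rows: Moves the arm, as the interface text tells. Its arguments: {"type":"object","properties":{"steps":{"type":"array"},"jaw":{"type":"number"},"grip_force":{"type":"number"}},"required":["steps"]}

```bash
mkdir -p pics; ls; cat > h.py <<'E'
from workcell import *
import numpy as np, cv2
def cam(n):
    c=calibration(n);K=np.array(c["intrinsics"]);R=cv2.Rodrigues(np.array(c["rvec"],float))[0];t=np.array(c["tvec"],float).ravel()
    return K,float(c["k1"]),R,t
def c2w(n,p):
    K,k,R,t=cam(n); return R.T@(np.array(p)-t)
def proj(n,P):
    K,k,R,t=cam(n);q=R@np.array(P)+t;s=q[:2]/q[2];s=s*(1+k*(s@s));return (K@[s[0],s[1],1])[:2]
def ray(n,uv):
    K,k,R,t=cam(n)
    s=cv2.undistortPoints(np.array([[uv]],float),K,np.array([k,0,0,0.]))[0,0]
    return -R.T@t, R.T@np.array([s[0],s[1],1])
def atz(n,uv,z):
    o,d=ray(n,uv);return o+d*(z-o[2])/d[2]
def tri(u1,u2,a="side",b="top"):
    o1,d1=ray(a,u1);o2,d2=ray(b,u2)
    s=np.linalg.lstsq(np.c_[d1,-d2],o2-o1,rcond=None)[0]
    p,q=o1+d1*s[0],o2+d2*s[1];return (p+q)/2,np.linalg.norm(p-q)
def save(n,img): cv2.imwrite("pics/"+n,img[:,:,::-1])
E
python3 - <<'E'
from h import *
np.set_printoptions(precision=4,suppress=True)
o=get_obs();print(o["time"],o["tcp_pos"],o["tool_rot"])
for n in("side","top"):
    save(n+"0.png",grab_frame(n))
    K,k,R,t=cam(n);print(n,-R.T@t,R[2],K[0,0],k)
    for q in("pin_grip","pin_tip","driver_grip","stand","hole","radio","tray_lip","bin_in"):
        for r in pinpoint(q,n)[:3]:
            w=c2w(n,r["centre"]);print(q,round(r["confidence"],2),w,proj(n,w))
print(get_obs()["time"])
E
```

```text
pics
0.0 [ 0.1779 -0.5988  0.2527] [ 0.8015 -0.598  -0.0005 -0.0003]
side [0.2913 0.6215 0.7039] [ 0.2843 -0.6368 -0.7167] 397.3659939484443 -0.10656204490358942
pin_grip 0.89 [0.3781 0.3207 0.1112] [302.4258 325.162 ]
pin_grip 0.87 [0.4824 0.2857 0.1319] [255.1768 278.4627]
pin_grip 0.85 [0.3795 0.2517 0.1133] [317.3461 291.5309]
pin_tip 0.78 [ 0.3764  0.2554 -0.0001] [312.7143 325.0785]
pin_tip 0.68 [0.375  0.3213 0.0008] [299.9    354.4615]
pin_tip 0.68 [0.635  0.2616 0.0034] [197.6598 277.3752]
driver_grip 0.84 [0.4608 0.3644 0.1372] [244.1415 319.1517]
stand 0.56 [ 0.4723  0.3243 -0.0009] [252.2634 334.9624]
hole 0.73 [ 0.6494 -0.09    0.0721] [266.1377 155.6993]
radio 0.94 [ 0.6343 -0.0338 -0.0003] [261.671  191.8277]
tray_lip 0.86 [ 0.5009 -0.0709  0.0521] [317.1791 183.7246]
bin_in 0.89 [ 0.6377  0.2629 -0.0001] [196.4443 278.2939]
top [0.2899 0.1137 1.1953] [ 0.2309 -0.0114 -0.9729] 533.6768963884211 -0.06118384824167348
pin_grip 0.65 [0.3818 0.2574 0.1105] [201.2499 291.3277]
pin_grip 0.62 [0.3842 0.3208 0.1082] [170.1461 291.0683]
pin_grip 0.47 [0.4861 0.2908 0.1306] [183.4736 239.1951]
stand 0.76 [ 0.4791  0.3244 -0.0001] [178.1115 252.8819]
stand 0.52 [ 0.6552 -0.0913  0.073 ] [361.4289 163.3826]
hole 0.9 [ 0.6531 -0.0885  0.0724] [360.1621 164.4228]
radio 0.97 [ 0.6365 -0.0391 -0.0028] [334.5871 181.7718]
tray_lip 0.66 [ 0.5063 -0.0739  0.0546] [356.7384 231.307 ]
bin_in 0.93 [0.6402 0.2673 0.0064] [203.0097 182.8608]
bin_in 0.24 [ 0.655  -0.0886  0.0724] [360.1774 163.5805]
0.9
```

```bash
python3 - <<'E'
import cv2
a=cv2.imread("pics/side0.png");b=cv2.imread("pics/top0.png")
cv2.imwrite("pics/side0c.png",cv2.resize(a[200:400,150:400],None,fx=3,fy=3,interpolation=2))
cv2.imwrite("pics/top0c.png",cv2.resize(b[140:320,130:400],None,fx=2.9,fy=2.9,interpolation=2))
E
```

```text
(no output)
```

View pics/side0.png

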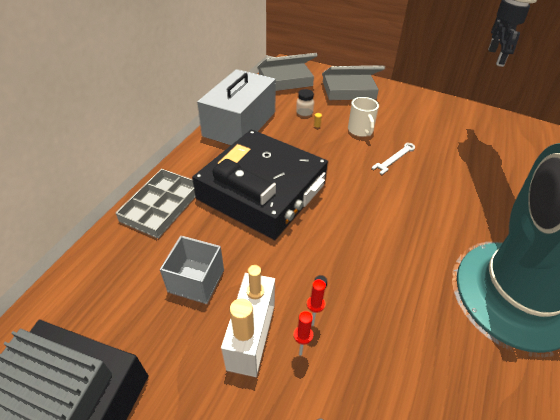

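View pics/top0.png

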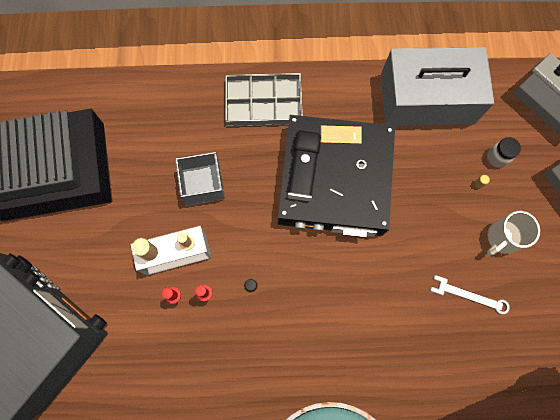

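View pics/side0c.png

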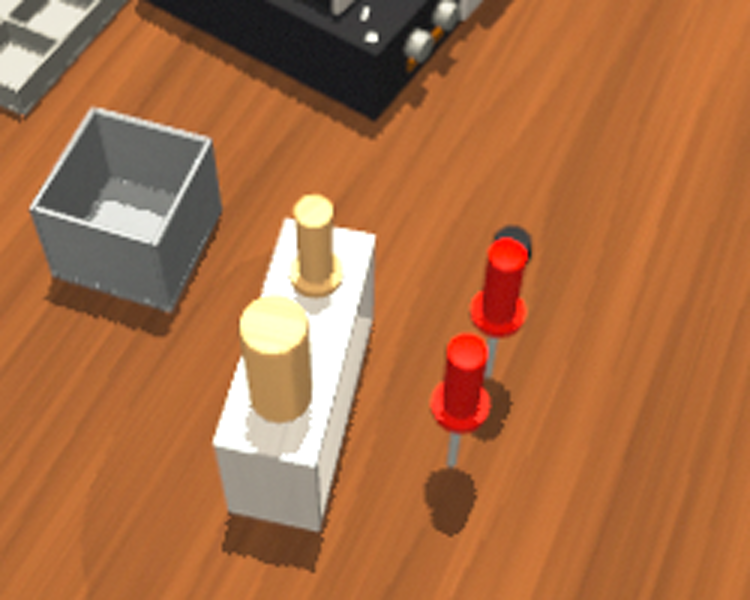

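View pics/top0c.png

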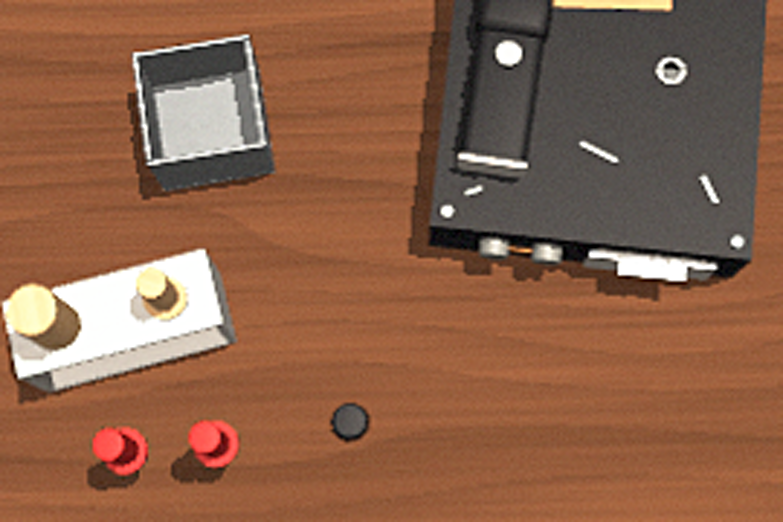

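Candidates for the pin in side view: the thin wooden handle with collar at (255,278), and the two red look-alikes at (317,291) and (302,325). The thick collarless one at (244,319) is the driver. The wooden, collared, thin one in the stand at (255,278) side and (183,239) top fits. The crops above confirm it. The hole shows at (266,155) side and (361,164) top.

```bash
python3 - <<'E'
from h import *
np.set_printoptions(precision=4,suppress=True)
S=cv2.imread("pics/side0.png");T=cv2.imread("pics/top0.png")
def crop(im,c,f,n,h=30):
    x,y=c;cv2.imwrite(n,cv2.resize(im[y-h:y+h,x-h:x+h],None,fx=f,fy=f,interpolation=cv2.INTER_NEAREST))
cs=[(S,(266,155)),(S,(255,280)),(T,(361,164)),(T,(184,240))]
t=[cv2.resize(i[y-20:y+20,x-20:x+20],(290,290),interpolation=0) for i,(x,y) in cs]
cv2.imwrite("pics/q.png",np.vstack([np.hstack(t[:2]),np.hstack(t[2:])]))
for n,im in(("side",S),("top",T)):
    x0,y0=np.round(proj(n,[.651,-.089,.075])).astype(int)
    g=cv2.cvtColor(im,cv2.COLOR_BGR2GRAY)[y0-12:y0+13,x0-12:x0+13]
    m=(g>140).astype(np.uint8);k,l,st,ce=cv2.connectedComponentsWithStats(m)
    for i in range(1,k):
        x,y,w,h,a=st[i];uv=(x0-12+x+(w-1)/2,y0-12+y+(h-1)/2);print(n,a,w,h,uv,atz(n,uv,.075))
# stand plate corners from top: white mask
r=outline_of("stand","top");print([(q["confidence"],q["mask"].sum()) for q in r])
E
```

```text
side 34 9 6 (np.float64(266.0), np.float64(154.5)) [ 0.6503 -0.091   0.075 ]
top 65 11 9 (np.float64(361.0), np.float64(164.0)) [ 0.6532 -0.0899  0.075 ]
[(0.88, np.int64(1823))]
```

View pics/q.png

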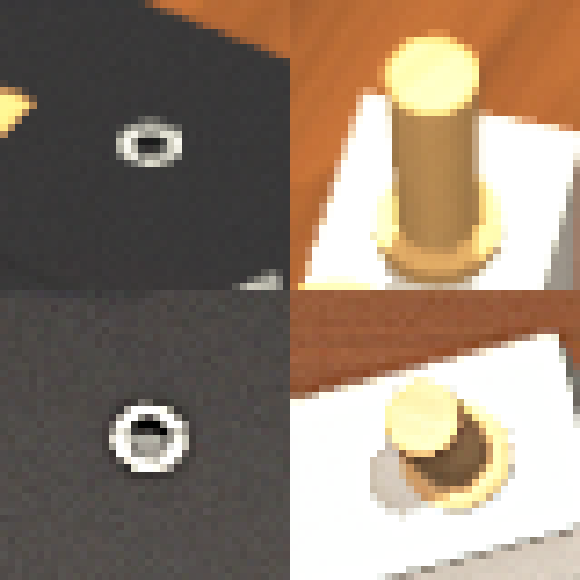

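```bash
python3 - <<'E'
from h import *
np.set_printoptions(precision=4,suppress=True)
print(atz("side",(254,269.8),.161),atz("top",(182,237.2),.161),tri((254,269.8),(182,237.2)))
T=cv2.imread("pics/top0.png").min(2)
m=np.zeros_like(T);m[220:280,120:220]=(T[220:280,120:220]>225)
m=cv2.morphologyEx(m,cv2.MORPH_CLOSE,np.ones((15,15),np.uint8))
c=max(cv2.findContours(m,0,1)[0],key=cv2.contourArea)
bx=cv2.boxPoints(cv2.minAreaRect(c));P=np.array([atz("top",p,.095) for p in bx]);print(bx,P,np.linalg.norm(np.diff(P,axis=0),axis=1),P.mean(0))
for a,b in((0,1),(1,2)):
    d=P[b]-P[a];print(np.degrees(np.arctan2(d[1],d[0])))
# driver top
for n,q in(("top","driver_grip"),("side","driver_grip")):
    for r in pinpoint(q,n)[:2]: print(n,r["confidence"],c2w(n,r["centre"]))
r=outline_of("bin_in","top")[0]["mask"];yx=np.argwhere(r);bb=cv2.boxPoints(cv2.minAreaRect(yx[:,::-1].astype(np.float32)));print(bb)
# rim corners read from the crop (scale 2.9, offset 130,140)
for p in((134,52),(249,37),(272,150),(150,163)): print(atz("top",(130+p[0]/2.9,140+p[1]/2.9),.08))
E
```

```text
[0.4823 0.2884 0.161 ] [0.4846 0.2887 0.161 ] (array([0.4835, 0.2884, 0.1609]), np.float64(0.0021637738223624775))
[[129.3942 244.2282]
 [199.7884 225.4564]
 [206.5602 250.8506]
 [136.166  269.6224]] [[0.4852 0.4103 0.095 ]
 [0.521  0.2625 0.095 ]
 [0.4666 0.2483 0.095 ]
 [0.4314 0.3946 0.095 ]] [0.152  0.0562 0.1504] [0.476  0.3289 0.095 ]
-76.3555043402582
-165.3750239980395
side 0.84 [0.4608 0.3644 0.1372]
[[174.3742 158.2144]
 [216.2823 150.232 ]
 [225.3939 198.0678]
 [183.4858 206.0503]]
[0.6775 0.317  0.08  ]
[0.6868 0.2296 0.08  ]
[0.5972 0.2127 0.08  ]
[0.5899 0.3039 0.08  ]
```

Request:
send_rows(steps=[[[3.8,3,0.6],[0,0,8]],[[3.8,3,0.6],[0,0,8]],[[3.8,3,0.6],[0,0,8]],[[3.8,3,0.6],[0,0,8]],[[3.8,3,0.6],[0,0,8]],[[3.8,3,0.6],[0,0,8]],[[3.8,3,0.6],[0,0,8]],[[3.8,3,0.6],[0,0,8]],[[0,4.8,0],[0,0,8]],[[0,4.8,0],[0,0,8]]], jaw=6)

```text
time: 2.1
tcp_pos: [0.4826, -0.2611, 0.301]
tool_rot: [0.998, 0.06, 0.0, -0.0]
wrist_force: [1.7, 0.9, 0.3]
gripper_width: 0.706
```

Request:
send_rows(steps=[[[0,4.8,0],[0,0,7.5]],[[0,4.8,0],[0,0,0]],[[0,4.8,0],[0,0,0]],[[0,4.8,0],[0,0,0]],[[0,4.8,0],[0,0,0]],[[0,4.8,0],[0,0,0]],[[0,4.8,0],[0,0,0]],[[0,4.8,0],[0,0,0]],[[0,0,0],[0,0,0]],[[0,0,0],[0,0,0]]])

```text
time: 3.1
tcp_pos: [0.4818, 0.1219, 0.3013]
tool_rot: [0.992, 0.123, -0.0, -0.0]
wrist_force: [-0.4, -0.4, -0.5]
gripper_width: 0.702
```

Request:
send_rows(steps=[[[0.2,4.2,0],[0,0,0]],[[0,4.2,0],[0,0,0]],[[0,4.2,0],[0,0,0]],[[0,4.1,0],[0,0,0]],[[0,0,-3],[0,0,0]],[[0,0,-3],[0,0,0]],[[0,0,-2],[0,0,0]],[[0,0,-1],[0,0,0]],[[0,0,0],[0,0,0]],[[0,0,0],[0,0,0]]])

```text
time: 4.1
tcp_pos: [0.4846, 0.2877, 0.2122]
tool_rot: [0.993, 0.122, 0.0, -0.0]
wrist_force: [0.1, 1.1, 0.4]
gripper_width: 0.703
```

```bash
python3 - <<'E'
from h import *
s=grab_frame("side");t=grab_frame("top");save("s1.png",s);save("t1.png",t)
a=cv2.resize(s[200:340,180:320],(400,400));b=cv2.resize(t[170:310,110:250],(400,400))
save("c1.png",np.hstack([a,b]));print(get_obs()["tcp_pos"])
E
```

```text
[0.48455894 0.28792165 0.21239191]
```

View pics/c1.png

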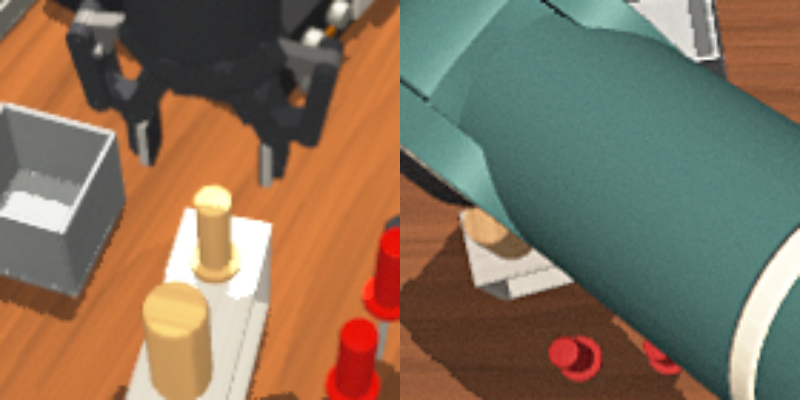

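The side view shows the open fingers (about (232,250) and (273,260) full-frame) straddling the pin at (254,270). I'll go down and grip.

Request:
send_rows(steps=[[[0,0.1,-2],[0,0,0]],[[0,0,-2],[0,0,0]],[[0,0,-2],[0,0,0]],[[0,0,-1],[0,0,0]],[[0,0,-0.5],[0,0,0]],[[0,0,0],[0,0,0]],[[0,0,0],[0,0,0]]])

```text
time: 4.9
tcp_pos: [0.4844, 0.2892, 0.1371]
tool_rot: [0.993, 0.122, 0.001, -0.0]
wrist_force: [-0.4, 0.0, -0.1]
gripper_width: 0.702
```

Request:
send_rows(steps=[[[0,0,0],[0,0,0]],[[0,0,0],[0,0,0]],[[0,0,0],[0,0,0]],[[0,0,0],[0,0,0]],[[0,0,0],[0,0,0]],[[0,0,0],[0,0,0]],[[0,0,0],[0,0,0]],[[0,0,0],[0,0,0]]], jaw=0, grip_force=50)

```text
time: 5.7
tcp_pos: [0.4842, 0.289, 0.1367]
tool_rot: [0.992, 0.122, 0.0, 0.0]
wrist_force: [-1.4, -1.6, 5.3]
gripper_width: 0.248
```

Request:
send_rows(steps=[[[0,0,1],[0,0,0]],[[0,0,2],[0,0,0]],[[0,0,2],[0,0,0]],[[0,0,2],[0,0,0]],[[0,0,2],[0,0,0]],[[0,0,2],[0,0,0]],[[0,0,2],[0,0,0]],[[0,0,0],[0,0,0]],[[0,0,0],[0,0,0]]])

```text
time: 6.6
tcp_pos: [0.484, 0.2888, 0.2667]
tool_rot: [0.993, 0.122, 0.0, 0.0]
wrist_force: [-0.7, -0.4, -1.5]
gripper_width: 0.244
```

```bash
python3 - <<'E'
from h import *
np.set_printoptions(precision=4,suppress=True)
s=grab_frame("side");save("s2.png",s)
for r in pinpoint("pin_tip","side")+pinpoint("pin_grip","side"): w=c2w("side",r["centre"]);print(r["confidence"],w,proj("side",w))
o=get_obs();print(o["tcp_pos"],o["wrist_force"],o["gripper_width"],proj("side",o["tcp_pos"]+[0,0,-.117]))
save("c2.png",cv2.resize(s[150:300,180:330],(600,600)))
E
```

```text
0.83 [ 0.3748  0.2561 -0.0021] [313.2523 326.2132]
0.61 [0.4818 0.2866 0.152 ] [254.9115 272.2542]
0.61 [0.3736 0.3188 0.0023] [301.2078 353.275 ]
0.97 [0.3781 0.3224 0.1118] [301.9859 325.8573]
0.89 [0.4825 0.2853 0.2616] [253.1238 228.5018]
0.8 [0.3798 0.2527 0.1099] [316.7797 292.9681]
[0.4837 0.2887 0.2657] [-0.9435  0.1911 -0.9615] 0.24499585658796108 [253.3937 273.8589]
```

View pics/c2.png

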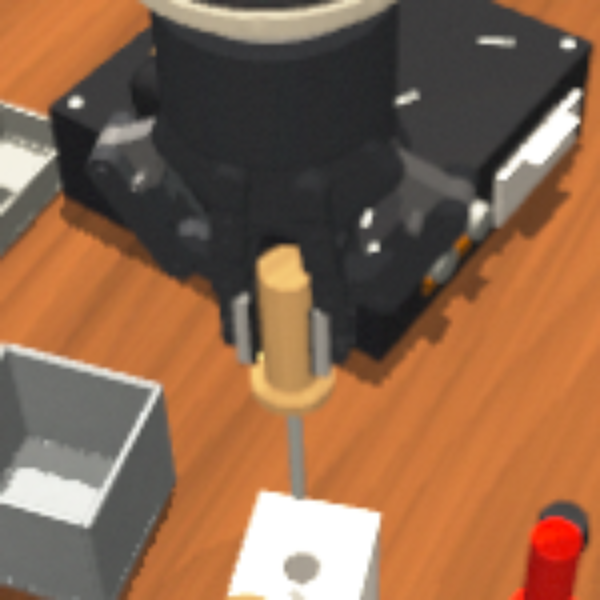

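Request:
send_rows(steps=[[[1,-2,0.5],[0,0,0]],[[1.8,-4.2,0.5],[0,0,0]],[[1.8,-4.2,0],[0,0,0]],[[1.8,-4.2,0],[0,0,0]],[[1.8,-4.2,0],[0,0,0]],[[1.8,-4.2,0],[0,0,0]],[[1.8,-4.2,0],[0,0,0]],[[1.8,-4.2,0],[0,0,0]],[[1.8,-4.2,0],[0,0,0]],[[1.4,-2,0],[0,0,0]]])

```text
time: 7.75
tcp_pos: [0.6523, -0.0919, 0.275]
tool_rot: [0.993, 0.12, -0.001, 0.0]
wrist_force: [0.4, 1.1, -1.1]
gripper_width: 0.242
```

Request:
send_rows(steps=[[[0.8,-0.3,-1],[0,0,0]],[[0,0,-1.5],[0,0,0]],[[0,0,-1.5],[0,0,0]],[[0,0,-0.5],[0,0,0]],[[0,0,0],[0,0,0]],[[0,0,0],[0,0,0]],[[0,0,0],[0,0,0]]])

```text
time: 8.45
tcp_pos: [0.6602, -0.0899, 0.232]
tool_rot: [0.992, 0.122, 0.0, 0.0]
wrist_force: [-0.0, 0.4, -1.3]
gripper_width: 0.241
```

```bash
python3 - <<'E'
from h import *
np.set_printoptions(precision=4,suppress=True)
s=grab_frame("side");save("s3.png",s);t=grab_frame("top");save("t3.png",t)
for r in pinpoint("pin_tip","side"): w=c2w("side",r["centre"]);print(r["confidence"],w,proj("side",w))
o=get_obs();print(o["tcp_pos"],o["wrist_force"],o["gripper_width"],proj("side",o["tcp_pos"]+[0,0,-.117]))
a=cv2.resize(s[115:175,226:306],(800,600),interpolation=cv2.INTER_CUBIC);save("c3.png",a)
save("c3t.png",cv2.resize(t[110:220,290:440],(600,440)))
E
```

```text
0.68 [0.3748 0.2574 0.0007] [313.1204 326.0353]
0.57 [ 0.6579 -0.089   0.1171] [262.8298 140.6233]
0.55 [ 0.3756  0.3192 -0.0009] [300.0426 353.7162]
[ 0.6601 -0.0901  0.2318] [ 0.2185  0.1498 -0.4286] 0.24317319875468477 [262.2428 140.9249]
```

View pics/c3.png

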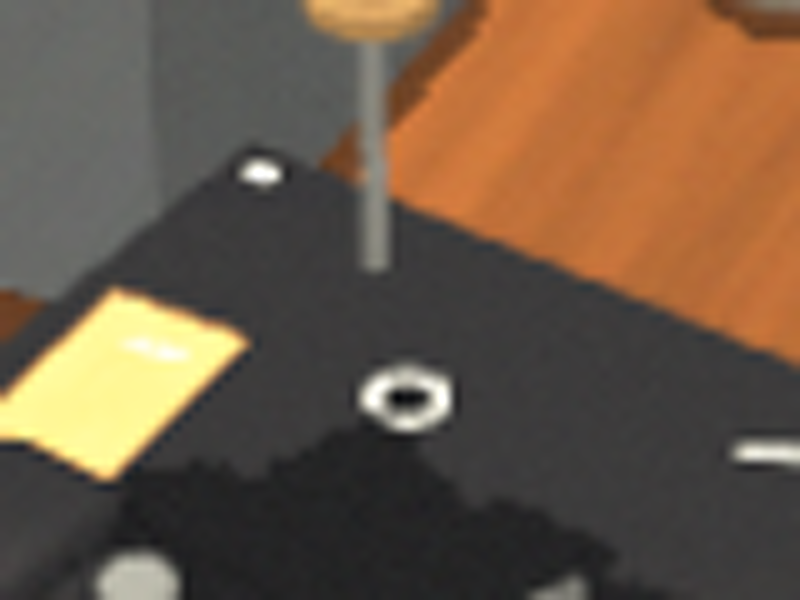

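View pics/c3t.png

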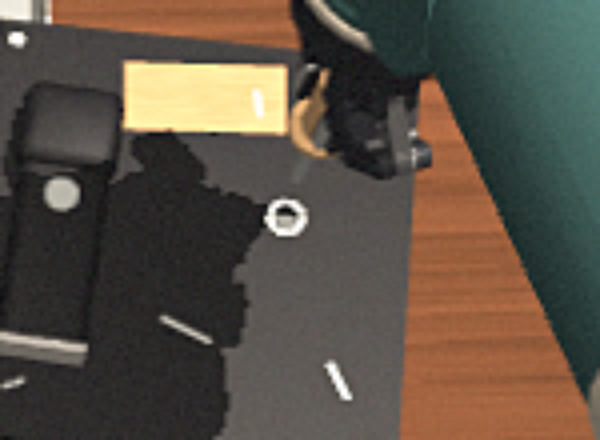

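```bash
python3 - <<'E'
from h import *
np.set_printoptions(precision=4,suppress=True)
S=(262.9,141.0);T=(363.3,155.4)
for a,b,z in((S,T,.115),((266,154.5),(361,164),.075)):
    print(tri(a,b),atz("side",a,z),atz("top",b,z))
t=cv2.imread("pics/t3.png");s=cv2.imread("pics/s3.png")
cv2.imwrite("pics/c3u.png",cv2.resize(t[140:180,345:385],(600,600),interpolation=0))
E
```

```text
(array([ 0.6583, -0.0888,  0.1162]), np.float64(0.001248395992070198)) [ 0.6584 -0.0902  0.115 ] [ 0.6594 -0.0889  0.115 ]
(array([ 0.6514, -0.0901,  0.0759]), np.float64(0.0029554827652277203)) [ 0.6503 -0.091   0.075 ] [ 0.6532 -0.0899  0.075 ]
```

View pics/c3u.png

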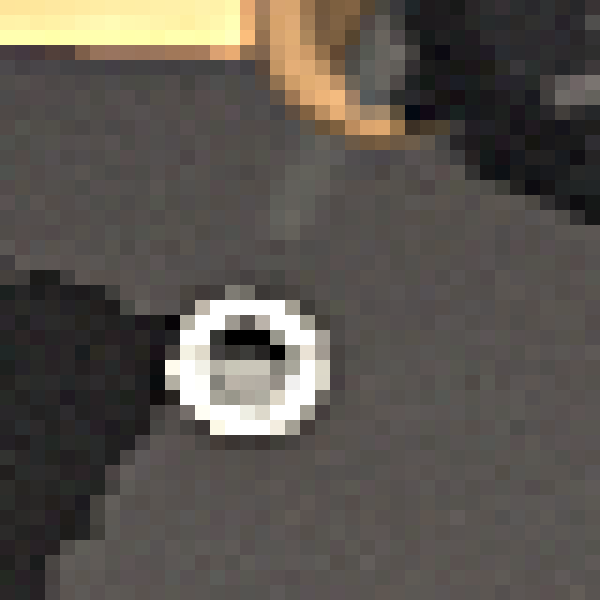

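Request:
send_rows(steps=[[[-0.8,-0.05,-0.5],[0,0,0]],[[0,0,-1],[0,0,0]],[[0,0,-1],[0,0,0]],[[0,0,-0.6],[0,0,0]],[[0,0,0],[0,0,0]],[[0,0,0],[0,0,0]],[[0,0,0],[0,0,0]]])

```text
time: 9.3
tcp_pos: [0.6522, -0.0905, 0.2006]
tool_rot: [0.992, 0.122, 0.0, 0.0]
wrist_force: [0.5, -0.1, -1.2]
gripper_width: 0.241
```

```bash
python3 - <<'E'
from h import *
np.set_printoptions(precision=4,suppress=True)
s=grab_frame("side");save("s4.png",s);t=grab_frame("top");save("t4.png",t)
o=get_obs();print(o["tcp_pos"],o["wrist_force"],o["gripper_width"])
a=cv2.resize(s[130:170,246:286],(400,400),interpolation=0);b=cv2.resize(t[144:184,341:381],(400,400),interpolation=0);save("c4.png",np.hstack([a,b]))
E
```

```text
[ 0.6522 -0.0905  0.2006] [ 0.7011  0.0708 -1.1406] 0.24030305299500637
```

View pics/c4.png

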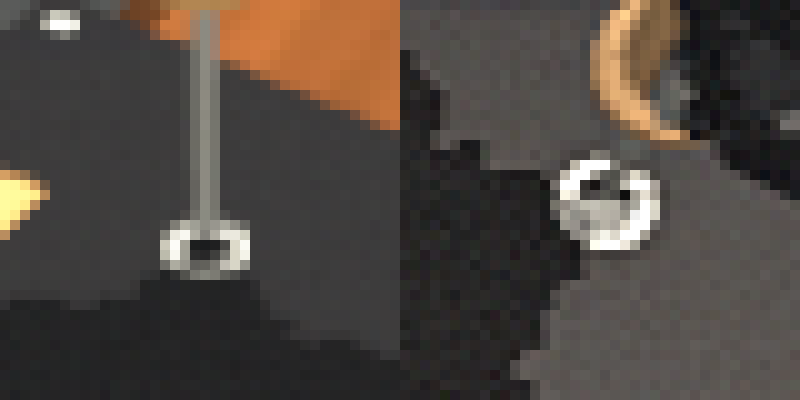

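The shaft's end sits right over the hole in both views (side (266,153), top about (361.5,162)). I'll lower it in and watch the force.

Request:
send_rows(steps=[[[0,0,-0.4],[0,0,0]],[[0,0,-0.4],[0,0,0]],[[0,0,-0.4],[0,0,0]],[[0,0,-0.4],[0,0,0]],[[0,0,-0.4],[0,0,0]],[[0,0,0],[0,0,0]],[[0,0,0],[0,0,0]]])

```text
time: 10.1
tcp_pos: [0.652, -0.0906, 0.1802]
tool_rot: [0.992, 0.122, -0.0, -0.0]
wrist_force: [-0.2, -0.2, 0.2]
gripper_width: 0.245
```

Request:
send_rows(steps=[[[0,0,-0.4],[0,0,0]],[[0,0,-0.4],[0,0,0]],[[0,0,-0.3],[0,0,0]],[[0,0,-0.3],[0,0,0]],[[0,0,-0.2],[0,0,0]],[[0,0,-0.2],[0,0,0]],[[0,0,0],[0,0,0]],[[0,0,0],[0,0,0]]])

```text
time: 10.9
tcp_pos: [0.652, -0.0906, 0.1623]
tool_rot: [0.992, 0.122, 0.0, 0.0]
wrist_force: [-0.6, 0.0, 1.0]
gripper_width: 0.245
```

```bash
python3 - <<'E'
from h import *
np.set_printoptions(precision=4,suppress=True)
s=grab_frame("side");save("s5.png",s);o=get_obs();print(o["tcp_pos"],o["wrist_force"],o["gripper_width"])
for r in pinpoint("tray_lip","side"): print(r["confidence"],c2w("side",r["centre"]))
save("c5.png",cv2.resize(s[100:250,190:350],(640,600)))
E
```

```text
[ 0.652  -0.0906  0.1622] [-0.5976 -0.4996  1.8198] 0.24790284966963172
0.8 [ 0.502  -0.0718  0.0503]
```

View pics/c5.png

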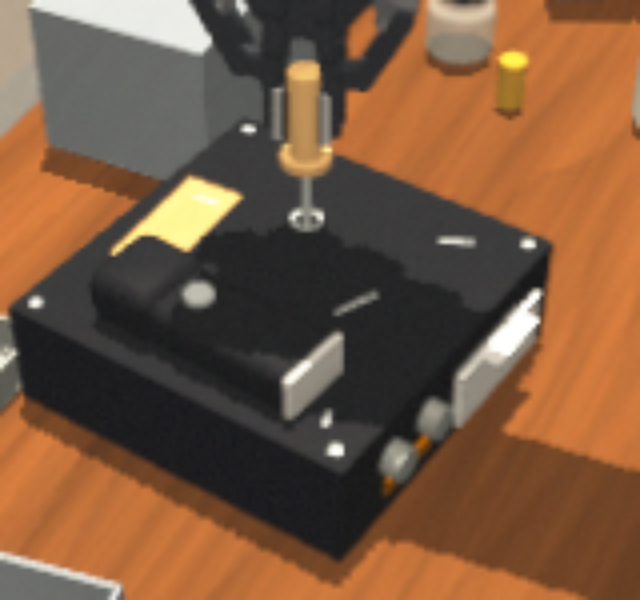

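The shaft is in the hole (side about (266,154)) and pressing lightly. The tray is still shut, so I'll push a few mm further.

Request:
send_rows(steps=[[[0,0,-0.2],[0,0,0]],[[0,0,-0.2],[0,0,0]],[[0,0,0],[0,0,0]],[[0,0,0],[0,0,0]],[[0,0,0],[0,0,0]]])

```text
time: 11.5
tcp_pos: [0.6521, -0.0906, 0.1583]
tool_rot: [0.992, 0.122, 0.0, 0.0]
wrist_force: [1.0, -0.9, 2.5]
gripper_width: 0.247
```

```bash
python3 - <<'E'
from h import *
np.set_printoptions(precision=4,suppress=True)
s=grab_frame("side");save("s6.png",s);o=get_obs();print(o["tcp_pos"],o["wrist_force"],o["gripper_width"])
for r in pinpoint("tray_lip","side"): print(r["confidence"],c2w("side",r["centre"]))
save("c6.png",cv2.resize(s[100:250,190:350],(640,600)))
E
```

```text
[ 0.6521 -0.0906  0.1584] [ 0.4201 -0.3615  1.8628] 0.2433828646705756
0.64 [ 0.4578 -0.0684  0.0506]
```

View pics/c6.png

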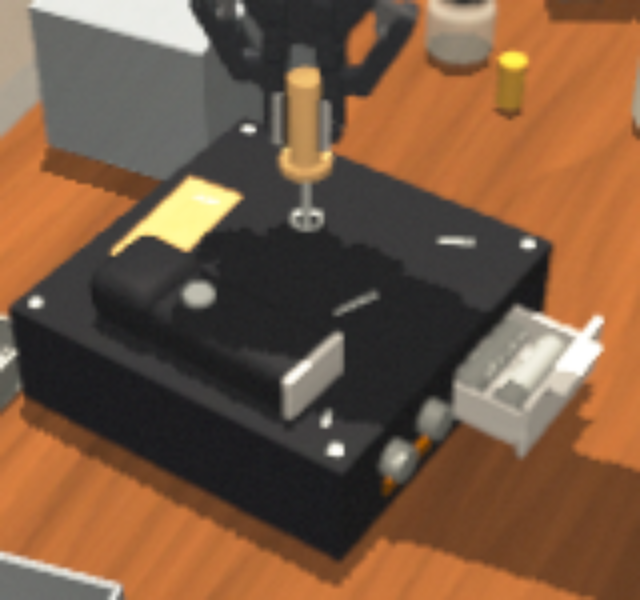

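The tray has sprung out: the lip went from x=0.502 to 0.458. I'll withdraw straight up and go to the bin.

Request:
send_rows(steps=[[[0,0,1],[0,0,0]],[[0,0,2],[0,0,0]],[[0,0,2],[0,0,0]],[[0,0,2],[0,0,0]],[[0,0,2],[0,0,0]],[[0,0,2.2],[0,0,0]],[[0,0,0],[0,0,0]],[[0,2,0],[0,0,0]],[[-0.2,4,0],[0,0,0]],[[-0.2,4,0],[0,0,0]]])

```text
time: 12.6
tcp_pos: [0.6475, 0.01, 0.27]
tool_rot: [0.993, 0.122, -0.0, 0.0]
wrist_force: [0.6, 0.8, -0.4]
gripper_width: 0.242
```

Request:
send_rows(steps=[[[-0.2,4,0],[0,0,0]],[[-0.2,4,0],[0,0,0]],[[-0.2,4,0],[0,0,0]],[[-0.2,4,0],[0,0,0]],[[-0.2,4,0],[0,0,0]],[[0,3.6,0],[0,0,0]],[[0,2,0],[0,0,0]],[[0,0,0],[0,0,0]],[[0,0,0],[0,0,0]]])

```text
time: 13.5
tcp_pos: [0.6377, 0.2654, 0.2699]
tool_rot: [0.992, 0.123, -0.0, 0.0]
wrist_force: [1.1, -0.7, -0.9]
gripper_width: 0.239
```

```bash
python3 - <<'E'
from h import *
np.set_printoptions(precision=4,suppress=True)
s=grab_frame("side");save("s7.png",s);o=get_obs();print(o["tcp_pos"],o["wrist_force"],o["gripper_width"])
for q in("pin_tip","bin_in","tray_lip"):
  for r in pinpoint(q,"side"): print(q,r["confidence"],c2w("side",r["centre"]))
save("c7.png",cv2.resize(s[150:330,120:360],(800,600)))
E
```

```text
[0.6381 0.2646 0.27  ] [ 0.2168 -0.4853 -0.3905] 0.24749504691715576
pin_tip 0.93 [ 0.3782  0.3182 -0.0001]
pin_tip 0.79 [0.6351 0.264  0.1547]
pin_tip 0.58 [ 0.3764  0.2567 -0.0007]
bin_in 0.97 [0.6369 0.2641 0.0012]
tray_lip 0.65 [ 0.4578 -0.0658  0.0509]
```

View pics/c7.png

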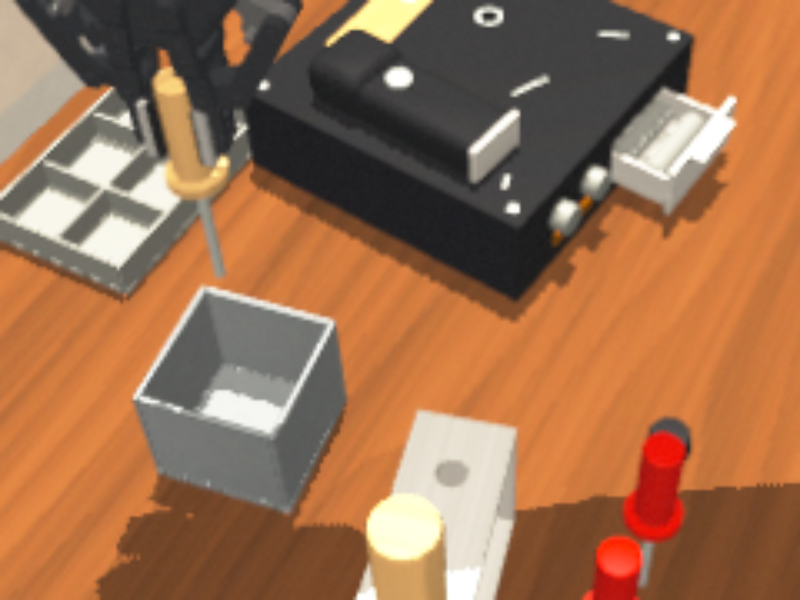

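Tip and bin centre agree to 2 mm. Lowering until the tip is a few mm above the floor, then letting go.

Request:
send_rows(steps=[[[0,0,-2],[0,0,0]],[[0,0,-3],[0,0,0]],[[0,0,-3],[0,0,0]],[[0,0,-3],[0,0,0]],[[0,0,-1.5],[0,0,0]],[[0,0,-1],[0,0,0]],[[0,0,-0.7],[0,0,0]],[[0,0,0],[0,0,0]],[[0,0,0],[0,0,0]]])

```text
time: 14.6
tcp_pos: [0.6384, 0.2656, 0.1292]
tool_rot: [0.993, 0.122, 0.001, -0.0]
wrist_force: [-0.2, 0.3, -0.7]
gripper_width: 0.241
```

Request:
send_rows(steps=[[[0,0,0],[0,0,0]],[[0,0,0],[0,0,0]],[[0,0,0],[0,0,0]],[[0,0,0],[0,0,0]],[[0,0,0],[0,0,0]],[[0,0,0],[0,0,0]],[[0,0,0],[0,0,0]],[[0,0,0],[0,0,0]]], jaw=7)

```text
time: 15.4
tcp_pos: [0.638, 0.2654, 0.1282]
tool_rot: [0.992, 0.122, -0.0, 0.0]
wrist_force: [-0.3, 0.1, 0.5]
gripper_width: 0.818
```

```bash
python3 - <<'E'
from h import *
s=grab_frame("side");save("s8.png",s)
save("c8.png",cv2.resize(s[180:330,120:320],(800,600)))
E
```

```text
(no output)
```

View pics/c8.png

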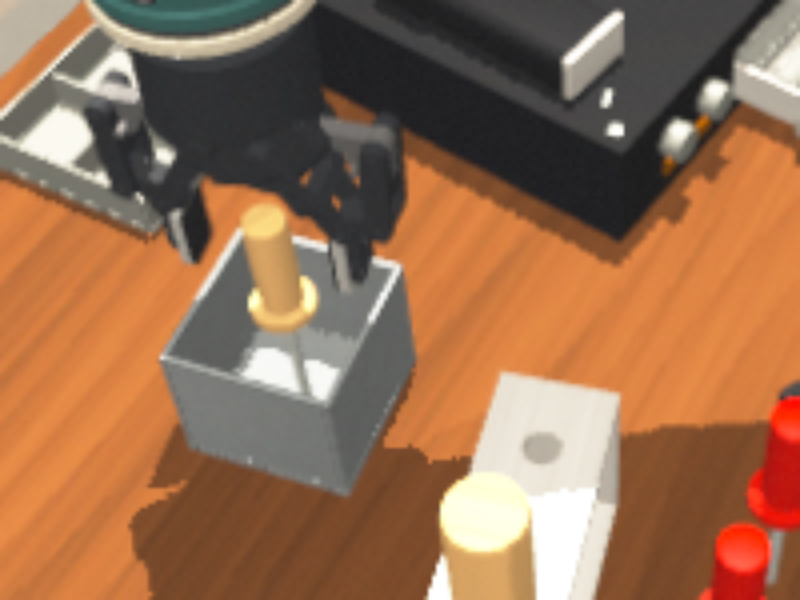

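The pin stands in the bin (side about (190,240)), clear of the open fingers. I'll lift straight up and move away.

Request:
send_rows(steps=[[[0,0,1],[0,0,0]],[[0,0,2],[0,0,0]],[[0,0,3],[0,0,0]],[[0,0,4],[0,0,0]],[[0,0,4],[0,0,0]],[[0,0,4],[0,0,0]],[[0,-4,0],[0,0,0]],[[0,-4,0],[0,0,0]],[[0,-4,0],[0,0,0]],[[0,-4,0],[0,0,0]]])

```text
time: 16.45
tcp_pos: [0.6377, 0.104, 0.3092]
tool_rot: [0.992, 0.122, 0.0, 0.0]
wrist_force: [0.8, -0.0, 0.3]
gripper_width: 0.82
```

Request:
send_rows(steps=[[[-2,-4,0],[0,0,0]],[[-2,-4,0],[0,0,0]],[[-2,-4,0],[0,0,0]],[[-2,-4,0],[0,0,0]],[[-2,-4,0],[0,0,0]],[[0,-4,0],[0,0,0]],[[0,-2,0],[0,0,0]],[[0,0,0],[0,0,0]],[[0,0,0],[0,0,0]],[[0,0,0],[0,0,0]]])

```text
time: 17.45
tcp_pos: [0.5382, -0.1534, 0.3087]
tool_rot: [0.992, 0.123, 0.0, -0.0]
wrist_force: [-0.3, 0.5, -0.0]
gripper_width: 0.819
```

```bash
python3 - <<'E'
from h import *
s=grab_frame("side");save("s9.png",s);t=grab_frame("top");save("t9.png",t)
for r in pinpoint("tray_lip","side"): print(r["confidence"],c2w("side",r["centre"]))
save("c9.png",np.hstack([cv2.resize(s[90:390,120:390],(400,444)),cv2.resize(t[100:320,120:320],(400,444))]))
print(get_obs()["time"])
E
```

```text
0.85 [ 0.45922959 -0.0641018   0.05082355]
17.6
```

View pics/c9.png

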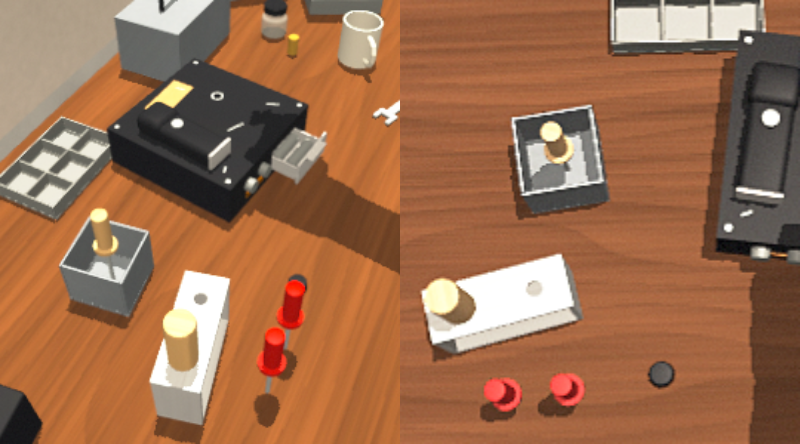

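Request:
send_rows(steps=[[[0,0,0],[0,0,0]],[[0,0,0],[0,0,0]],[[0,0,0],[0,0,0]],[[0,0,0],[0,0,0]],[[0,0,0],[0,0,0]],[[0,0,0],[0,0,0]],[[0,0,0],[0,0,0]],[[0,0,0],[0,0,0]],[[0,0,0],[0,0,0]],[[0,0,0],[0,0,0]]])

```text
time: 18.6
tcp_pos: [0.538, -0.1546, 0.3083]
tool_rot: [0.992, 0.122, -0.0, 0.0]
wrist_force: [0.1, 0.5, 0.3]
gripper_width: 0.824
```

```bash
python3 - <<'E'
from h import *
s=grab_frame("side");t=grab_frame("top")
a=cv2.imread("pics/s9.png")[:,:,::-1];b=cv2.imread("pics/t9.png")[:,:,::-1]
for x,y,(r0,r1,c0,c1) in((s,a,(220,310,150,240)),(t,b,(140,220,170,230))):
    print(np.abs(x.astype(int)-y)[r0:r1,c0:c1].max(2).max(), (np.abs(x.astype(int)-y)[r0:r1,c0:c1].max(2)>40).sum())
for r in pinpoint("pin_tip","top")+pinpoint("pin_grip","top"): print(r["confidence"],c2w("top",r["centre"]))
for r in pinpoint("pin_tip","side")+pinpoint("pin_grip","side"): print(r["confidence"],c2w("side",r["centre"]))
E
```

```text
42 1
77 4
0.59 [0.63803777 0.26705081 0.00530699]
0.5 [0.37775402 0.32163868 0.00096717]
0.54 [0.38110734 0.25318939 0.11028405]
0.52 [0.38195514 0.31818204 0.1074615 ]
0.5 [0.63918055 0.26422661 0.12042144]
0.76 [0.6371357  0.26361592 0.00423116]
0.84 [0.37859214 0.25392019 0.11189124]
0.76 [0.3784521  0.32177892 0.11279876]
0.6 [0.63747207 0.26253895 0.11512655]
0.58 [0.46181254 0.3640491  0.13789315]
```

```bash
python3 - <<'E'
from workcell import *
print(sign_off())
E
```

```text
the job is handed in; nothing more can be done
None
```

The job is done and handed in at about 19 s. The pin released the tray and now stands shaft down in the bin.

- **Pin:** I took the thin wooden pin with the collar from the stand, leaving the red look-alikes alone, and pushed it down through the access hole.
- **Tray:** It sprang out when the tip was about 8–9 mm past the pad's resting height. The lip moved from x = 0.502 to 0.458, about 44 mm, and the last reading was 0.459.
- **Bin:** Pin tip measured at z ≈ 0.005 and grip point at z ≈ 0.115–0.120, both over the bin's centre. Pictures one second apart showed no real movement, with at most 4 pixels differing at the edges.
- **Stand and robot:** The thick tool is still in the stand. The arm is away from everything with the gripper open. The largest reported wrist force was about 6 N.

Nothing failed. There were two disagreements:
- The two cameras differed by 2–3 mm on absolute positions, so I lined the tip up with the hole by comparing them in the same views.
- My first approach to the hole was 8 mm too far in x, and I corrected it before going down.

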